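# Load the night light's sprung battery column

## Robot

A 6-joint arm with a two-finger parallel gripper is mounted at the origin on the work surface. World frame = base frame: x ahead of the robot, y to its left, z up, the work surface at z = 0. Lengths are in mm, angles in rad, forces in N, time in s.
With the tool pointing down it reaches from about 350 to 875 mm from the base axis. Payload 4.2 kg.
Tool frame: the origin (TCP) lies at the very end of the fingers, on their centre line; the grasp point (between the pads) lies bot.hold_point_z behind it (bot.hold_point_z is the distance from the TCP to the grasp point, in mm); z points along the fingers, y is the direction in which the jaws open and shut (so a half turn about z gives the same grasp; the last joint's range is limited). The gripper opens to 85 mm and grips with 20 to 120 N. Pads are 22 mm wide; open, the fingers measure 114 mm over their backs; the gripper's body (76 mm by 85 mm) begins 54 mm behind the grasp point. The pads swing forward as they close: fully open they stand 13 mm farther back than shut.
Start: joints at [1.558, 0.385, 0.008, 0, -1.194, -0.259], TCP at [167.759, 602.043, 231.312] pointing down, gripper open.
Joint ranges: [-3.14, 3.14], [-1.21, 2.06], [-1.07, 1.41], [-3.16, 2.05], [-2.99, -0.16], [-3.1, 3.1]. Speed limits (rad/s): [2.79, 2.79, 3.14, 3.14, 3.14, 3.14].

## Interface

Orientations are given as a rotation vector (axis times angle).
In Python, from station import bot gives the robot as it stands. The module is installed in compiled form; this text tells all that it offers.
- The arm moves only by the tool step_arm, never from a script. Its argument "rows" is a list of rows, each a list of 7 numbers: the shift along the tool's x, y, z in mm, then the turn, a rotation vector about the tool's x, y, z in rad, then the gripper's target within -1 to 1 (shut at 1, half-way at 0, fully open at -1). In form: [[dx, dy, dz, wx, wy, wz, fingers], ...]. A call has 1 to 12 rows; each row is the pose to reach, as a shift and turn from the pose commanded when the call began, along the tool's axes at that moment; what a row does not reach only later rows make up. A row lasts 1/8 s, in which the tool goes at most 62.5 mm and 10.7 degrees, less where a joint would pass 70% of its speed; a pose out of reach is approached as far as the arm can. A call with a gripper value outside its range is refused whole. The fingers move at their own pace and stop on an object; "squeeze" is the grip in N (left out, the last holds). Time passes only in rows, so rows that repeat a pose let the fingers close. It gives the time, the measured TCP pose, the force and the opening at its end, in the units of the state.
- bot.get_obs(): the state, without advancing time (a new reading comes with each control period).
- bot.camera(name): name is "scene" or "top"; returns (picture, depth): 400x640x3 uint8, blue, green, red; 400x640 float32, mm along the optical axis (not along the pixel's ray), 0 where there is no reading.
- bot.get_calibration(name): a dict with "camera_matrix" (3x3 intrinsics, pixels), "extrinsics" (4x4, takes a point from camera to world coordinates). Camera axes: x right, y down, z forward; pixel columns grow to the right and rows downward; lengths in mm; the calibration is good to about 2 mm. A picture is of the moment at which its call begins. get_calibration takes no time and is no camera call.
- bot.close_job(): hands the job in, once; it reports no verdict.
Trained networks look in the newest picture that a camera, given by its name, has taken for a name from the list of things; names that differ only in an ending like _2 or _b are one class to them, and where a whole thing is asked for, a point or a joint stands for the part that bears it (a point fixed in the world has none). Each returns a list of dicts, best first, with "conf" (0 to 1); they miss things now and then, are a little off and sometimes report something else, mostly with a low value. They report only what shows in the picture. A call takes as long as a camera call. They do not tell look-alikes from the thing itself.
- bot.search_frame(camera, label): "bbox" ([left, top, right, bottom] as shares, 0 to 1, of the picture: columns of its width, rows of its height, round what is visible of it).
- bot.outline_of(camera, label): "pixels" (400x640 bool, what is visible of it) and "bbox" ([left, top, right, bottom] as shares, 0 to 1, of the picture: columns of its width, rows of its height, round what is visible of it).
- bot.mark_of(camera, label): "at" ([column, row] as shares, 0 to 1, of the picture: columns of its width, rows of its height: a listed point, or the origin of a listed thing).
The state is a dict: "time_s": time; "joints": joint angles; "joint_vel": joint speeds; "joint_efforts": joint torques, N m; "tcp_pos": TCP position; "tcp_rot": TCP orientation; "force": force on the tool from outside, world axes, zero at the start; "moment": the same for the moment, N m; "gripper_width": finger opening in mm.
Only numpy, scipy, OpenCV 4.12 (cv2) and the standard library are available. Lean on these libraries where they do the work, as an engineer would, in place of code of your own. Each camera call takes 0.05 s, during which the arm holds its last target.

## Task

Put the two fresh batteries from the caddy into the night light's battery column, one on top of the other with their contact nubs up, and push the stack down against the spring until the catch snaps over the top battery and holds it. Then swing the column's lid shut, and leave the baby things in the caddy and on the dresser where they are.

Things in the scene. Friction and masses are not known exactly. Their poses are not given: they have to be found in the camera images.
- cell_a_mid (a point): First single-use round battery cell (size D), grey metal with a black band round its foot, 34 mm in diameter, shoulder 60 mm above its base, with a 9.5 mm wide contact nub 1.5 mm high on top (61.5 mm overall), 140 g. It stands nub up in the caddy's wide compartment. This point is on its axis half-way up, 30.75 mm above its base; z points to the nub
- cell_b_mid (a point): Second single-use round battery cell (size D), grey metal with a black band round its foot, 34 mm in diameter, shoulder 60 mm above its base, with a 9.5 mm wide contact nub 1.5 mm high on top (61.5 mm overall), 140 g. Like the first; either may go in first. This point is on its axis half-way up, 30.75 mm above its base; z points to the nub
- light: White plastic night light, fixed on the dresser. Origin on the dresser under the axis of its square battery column (50 by 50 mm, 160 mm high); z up. The column's lid is hinged on the +y side, its catch is on the -y side. The foot (22 mm high) and the round shade (108 mm high, 90 mm wide, centred 86 mm away) lie towards -y; nothing else stands beside the column
- well_mouth (a point): Centre of the column's open mouth, at rim height (160 mm above the dresser), axes as the night light. The well is 35.8 mm square inside; a funnel widens it to 44 mm over the top 8 mm. Its walls are slippery: a cell let go with its foot in the well slides down by itself (should the catch, pressing on its side, hold it up, a light push from above or the second cell sends it down)
- plate_top (a point): Middle of the top of the sprung contact plate in the well, 102 mm below the rim while the spring is free. The first cell rests on it; the second stands on the first with its shoulder about 15 mm above the rim, and must be pressed down about 15 mm to latch; it can go 4 mm farther, to the stop
- plate (a joint): Travel of that plate in m: 0 with the spring free, about 0.004 under two cells' weight, about 0.019 with two cells latched, 0.0235 at the lower stop. Spring 700 N/m: pressing two cells down takes from 0 up to about 10.5 N at the latching depth and 13.5 N at the stop
- catch (a joint): Sprung grey plastic catch, 14 mm wide, sliding level across the mouth from the -y side, in m: 0 = out over the mouth (rest), 0.007 = fully pushed back. Its back slopes at 45 degrees, up to 11 mm above the rim: a cell coming down pushes it back (1 to 3 N). When the cell's shoulder is below its underside it springs over the shoulder and holds the stack
- catch_nose (a point): Tip of the catch, on its flat underside 0.5 mm above the rim; at rest 12.5 mm from the column's axis, so 4.5 mm over a cell's shoulder. It needs room to spring out: press on the cell's middle or its +y half, leaving the 6 mm of the shoulder nearest the catch uncovered
- lid (a joint): The column's hinged lid in rad, 56 mm long, 48 mm wide: 0 = shut, level over the mouth; starts open at 2.0 to 2.2, leaning outwards to +y; limit 2.3. A stiff hinge: it stays where it is left, 0.02 N m turns it. Pushed on its outer face towards -y it swings up and over to shut. A cell that is not latched keeps it from shutting
- lid_edge (a point): Middle of the lid's free edge, half-way through its 3 mm panel: 53 mm out from the hinge axis along the lid and 9.5 mm to the outer-face side of it. When shut it is 24 mm from the column's axis on the catch side, 15.5 mm above the rim
- lid_hinge (a point): Middle of the lid's hinge axis, which is level along the night light's x: 29 mm from the column's axis towards +y and 6 mm above the rim
- caddy: Grey plastic caddy clamped to the far edge of the dresser, 100 mm deep (x), 320 mm long (y), walls 30 mm high and 3 mm thick, floor 3 mm above the dresser; origin on the dresser top under its middle. Fixed. The batteries stand in its +y half, about 42 and 118 mm from its middle, at least 60 mm apart; the jar, a spoon and the teether lie in its -y half
- teether: loose bystander, to be left where it is; navy silicone star teether, 70 mm across, 12 mm thick, lying flat in the caddy's -y half; origin at its underside
- jar: loose bystander, to be left where it is; small lidded glass jar, 50 mm wide, 62 mm high, standing in the caddy's -y half; origin at its underside
- beech_ring: loose bystander, to be left where it is; beechwood ring, 72 mm outside, 48 mm inside, 12 mm thick, flat on the dresser to the right; origin at its underside
- rattle: loose bystander, to be left where it is; orange plastic rattle about 115 mm long, 54 mm wide, 28 mm high, lying on the dresser to the left; origin at its underside
Things that resemble listed ones, but are neither listed nor needed, are in the scene too. Leave any blue or pink look-alike of the part that bears cell_a_mid alone. Of the things that look like the light, the smaller one is meant.

How it is judged (in metres and radians):
On the way, in this order (a step that is already met when the one before it is completed fails the run):
1. one battery is down in the column, nub up (((horizontal distance between cell_a_mid and well_mouth below 0.006 m and z of cell_a_mid in the frame of well_mouth below -0.06 m and angle between cell_a_mid's own z axis and vertical below 0.15 rad) or (horizontal distance between cell_b_mid and well_mouth below 0.006 m and z of cell_b_mid in the frame of well_mouth below -0.06 m and angle between cell_b_mid's own z axis and vertical below 0.15 rad))), for 0.1 s.
2. the second battery stands on it in the column, nub up (((horizontal distance between each of cell_a_mid, cell_b_mid and well_mouth below 0.006 m and z of cell_a_mid in the frame of well_mouth below -0.06 m and angle between each of cell_a_mid, cell_b_mid's own z axis and vertical below 0.15 rad and z of cell_b_mid in the frame of well_mouth below -0.005 m) or (horizontal distance between each of cell_b_mid, cell_a_mid and well_mouth below 0.006 m and z of cell_b_mid in the frame of well_mouth below -0.06 m and angle between each of cell_b_mid, cell_a_mid's own z axis and vertical below 0.15 rad and z of cell_a_mid in the frame of well_mouth below -0.005 m))), for 0.1 s.
3. the stack is pushed down, the catch has sprung over the top battery and holds it with the fingers off (((horizontal distance between each of cell_a_mid, cell_b_mid and well_mouth below 0.006 m and z of cell_a_mid in the frame of well_mouth below -0.087 m and angle between each of cell_a_mid, cell_b_mid's own z axis and vertical below 0.15 rad and z of cell_b_mid in the frame of well_mouth below -0.0255 m) or (horizontal distance between each of cell_b_mid, cell_a_mid and well_mouth below 0.006 m and z of cell_b_mid in the frame of well_mouth below -0.087 m and angle between each of cell_b_mid, cell_a_mid's own z axis and vertical below 0.15 rad and z of cell_a_mid in the frame of well_mouth below -0.0255 m)) and value of joint catch below 0.004 m and contact force between the fingers and cell_a below 0.3 N and contact force between the fingers and cell_b below 0.3 N), for 0.3 s.
4. the lid is shut (value of joint lid below 0.1 rad), for 0.2 s.
At the end, for the whole second after the job is handed in: Both batteries are at rest in the column, upright within 0.15 rad with nubs up and within 6 mm of its axis, one on the other, their middles more than 25.5 mm and more than 87 mm below the rim; the catch is out over the top battery (less than 4 mm from rest), and the lid is shut to within 0.1 rad (((horizontal distance between each of cell_a_mid, cell_b_mid and well_mouth below 0.006 m and z of cell_a_mid in the frame of well_mouth below -0.087 m and angle between each of cell_a_mid, cell_b_mid's own z axis and vertical below 0.15 rad and z of cell_b_mid in the frame of well_mouth below -0.0255 m) or (horizontal distance between each of cell_b_mid, cell_a_mid and well_mouth below 0.006 m and z of cell_b_mid in the frame of well_mouth below -0.087 m and angle between each of cell_b_mid, cell_a_mid's own z axis and vertical below 0.15 rad and z of cell_a_mid in the frame of well_mouth below -0.0255 m)) and value of joint catch below 0.004 m and value of joint lid below 0.1 rad and linear speed of each of cell_a, cell_b below 0.02 m/s); the robot touches nothing.
It fails at once if the star teether is moved more than 40 mm (distance of teether from where it was at the start of the episode above 0.04 m).
It fails at once if the glass jar is moved more than 40 mm (distance of jar from where it was at the start of the episode above 0.04 m).
It fails at once if the beech ring is moved more than 40 mm (distance of beech_ring from where it was at the start of the episode above 0.04 m).
It fails at once if the rattle is moved more than 40 mm (distance of rattle from where it was at the start of the episode above 0.04 m).
It also fails if it takes over 66 s, if anything falls off the work surface, if the arm or the gripper's body presses on something with over 40 N, if the wrist force passes 120 N, or if a joint passes its speed limit or range.

## Working session

There is one attempt and no reset: what is moved stays moved. The work goes in short steps, Python scripts to look and compute and a tool call to move; the robot and the scene stay as the last step left them, time stands still between calls to the robot, and variables do not carry over. Pictures are saved under pics/ and viewed, and the job is handed in when it is done.

Besides the shell and the picture viewer there is one more tool, called after "Call:" as name([rows], argument=value, ...), one row to a line, values as JSON. step_arm: Moves the arm, as the interface text tells. Its arguments: {"type":"object","properties":{"rows":{"type":"array"},"squeeze":{"type":"number"}},"required":["rows"]}

```bash
mkdir -p pics; cat > h.py <<'E'
import numpy as np, cv2
from station import bot
from scipy.spatial.transform import Rotation as R
def world(cam,u,v,d):
    c=bot.get_calibration(cam);K=np.array(c['camera_matrix']);T=np.array(c['extrinsics'])
    p=np.array([(u-K[0,2])/K[0,0]*d,(v-K[1,2])/K[1,1]*d,d,1.0]) if np.isscalar(d) else np.stack([(u-K[0,2])/K[0,0]*d,(v-K[1,2])/K[1,1]*d,d,np.ones_like(d)])
    return (T@p)[:3]
def proj(cam,P):
    c=bot.get_calibration(cam);K=np.array(c['camera_matrix']);T=np.linalg.inv(np.array(c['extrinsics']))
    p=T@np.append(P,1); q=K@p[:3]; return q[:2]/q[2]
def cloud(cam,dep):
    v,u=np.mgrid[0:400,0:640]; 
    return np.moveaxis(world(cam,u,v,dep.astype(float)),0,-1)
E
python3 - <<'E'
from h import *
o=bot.get_obs();print({k:np.round(v,3) for k,v in o.items()},bot.hold_point_z)
for c in('scene','top'):
    im,d=bot.camera(c);cv2.imwrite(f'pics/{c}0.png',im);np.save(f'{c}0.npy',d)
    k=bot.get_calibration(c);print(np.round(k['extrinsics'],3).tolist(),np.round(k['camera_matrix'],1).tolist())
    for l in ['cell_a_mid','light','well_mouth','lid_edge','lid_hinge','catch_nose','caddy']:
        for r in bot.mark_of(c,l)[:4]:
            print(c,l,round(r['conf'],2),np.round(np.array(r['at'])*[640,400],1))
E
```

```text
{'time_s': np.float64(0.0), 'joints': array([ 1.558e+00,  3.860e-01,  7.000e-03, -1.000e-03, -1.194e+00,
       -2.590e-01]), 'joint_vel': array([ 0.   , -0.001, -0.   ,  0.001,  0.   , -0.001]), 'joint_efforts': array([-0.0000e+00, -3.9229e+01,  1.8840e+01,  4.1860e+00, -5.0000e-03,
       -0.0000e+00]), 'tcp_pos': array([167.623, 601.52 , 230.239]), 'tcp_rot': array([ 3.111, -0.426, -0.   ]), 'force': array([-0.174, -0.313,  0.685]), 'moment': array([-0.025,  0.004,  0.026]), 'gripper_width': np.float64(84.956)} 18.700000000000003
[[0.427, 0.571, -0.701, 1368.548], [0.904, -0.266, 0.334, -372.716], [0.004, -0.777, -0.63, 938.781], [0.0, 0.0, 0.0, 1.0]] [[501.5, 0.0, 309.9], [0.0, 501.5, 204.8], [0.0, 0.0, 1.0]]
scene cell_a_mid 0.71 [412.  257.9]
scene cell_a_mid 0.54 [391.6 242.3]
scene cell_a_mid 0.52 [340.1 270.8]
scene light 0.84 [340.8 231.3]
scene light 0.67 [382.4 173. ]
scene well_mouth 0.7 [346.8 189.4]
scene well_mouth 0.7 [389.8 116.5]
scene lid_edge 0.87 [369.5 169.8]
scene lid_edge 0.77 [380.1 111. ]
scene lid_edge 0.16 [339.8 189.9]
scene lid_hinge 0.65 [356.3 188.9]

[... 165 characters left out ...]
], [-0.999, -0.029, -0.02, 60.864], [0.022, -0.083, -0.996, 1397.081], [0.0, 0.0, 0.0, 1.0]] [[438.8, 0.0, 309.3], [0.0, 438.8, 203.8], [0.0, 0.0, 1.0]]
top cell_a_mid 0.68 [241.7 165.8]
top cell_a_mid 0.67 [301.9 151.7]
top cell_a_mid 0.46 [245.2 140.5]
top cell_a_mid 0.26 [410.6 201.5]
top light 0.73 [186.7 267.4]
top light 0.69 [275.2 198. ]
top light 0.54 [302.6 150.4]
top well_mouth 0.84 [168.9 271.5]
top well_mouth 0.64 [268.7 197.8]
top lid_edge 0.7 [244.7 186.7]
top lid_edge 0.58 [178.1 278.8]
top lid_edge 0.32 [272.1 196.3]
top lid_hinge 0.78 [258.4 191.6]
top lid_hinge 0.73 [156.8 269.9]
top catch_nose 0.6 [174.1 274.8]
top catch_nose 0.53 [277.1 195.2]
top caddy 0.73 [313.7 150.8]
```

View pics/scene0.png

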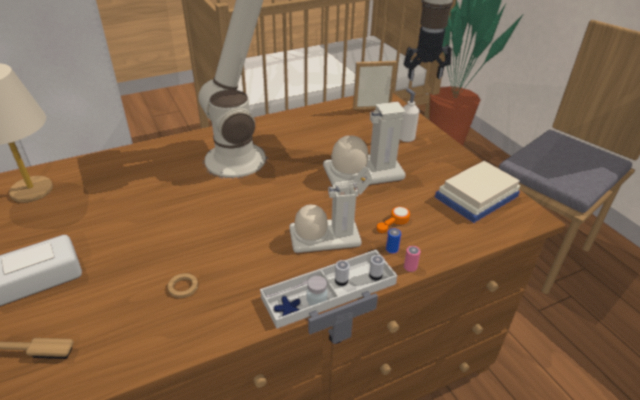

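View pics/top0.png

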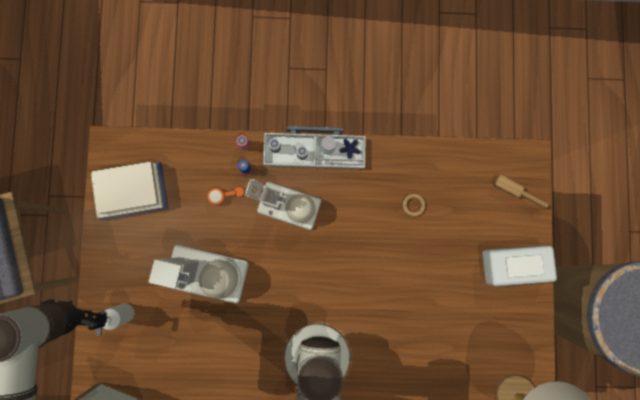

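```bash
python3 - <<'E'
import cv2
a=cv2.imread('pics/scene0.png')[90:330,280:520];b=cv2.imread('pics/top0.png')[110:310,150:450]
cv2.imwrite('pics/sc0.png',cv2.resize(a,(600,600),interpolation=2));cv2.imwrite('pics/tc0.png',cv2.resize(b,(800,533),interpolation=2))
E
```

```text
(no output)
```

View pics/sc0.png

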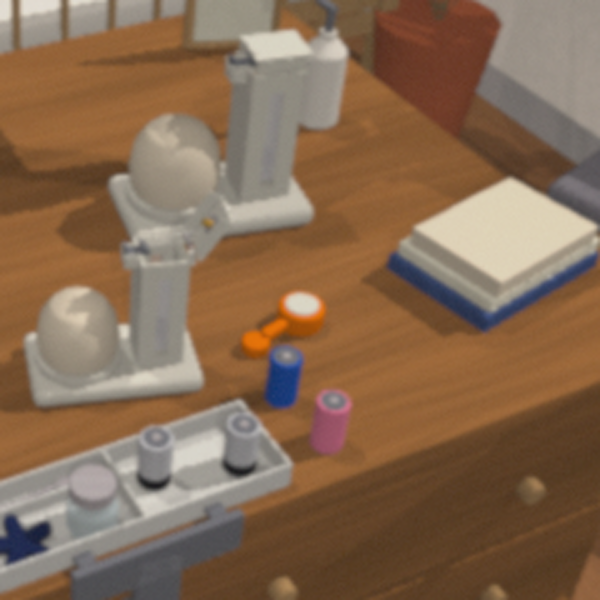

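View pics/tc0.png

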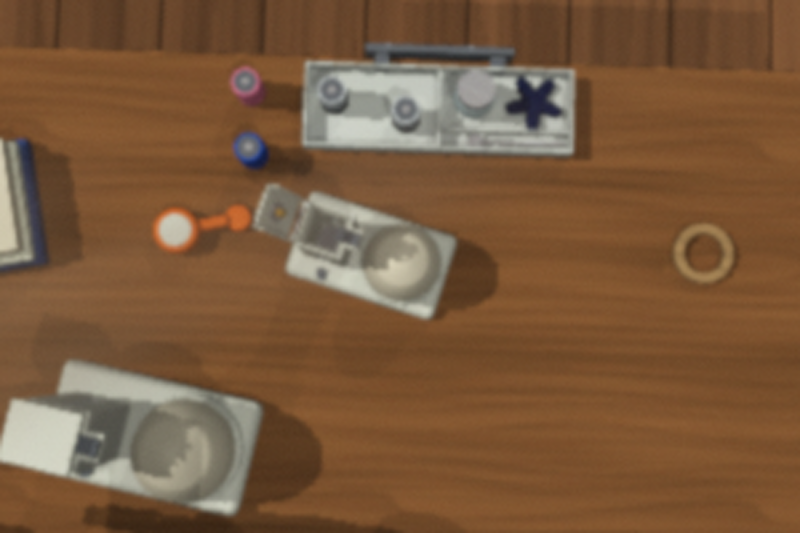

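The scene view shows grey cells in the caddy at (342,272) and (376,266). The look-alikes are blue (393,241) and pink (412,259). The smaller light is at (340,215), and the larger one at (382,150) is not the one meant. I choose the two grey cells in the caddy and the small light with its lid open, and the crop confirms that choice. Next I measure them.

```bash
python3 - <<'E'
from h import *
for c in('top','scene'):
    d=np.load(f'{c}0.npy');P=cloud(c,d);Z=P[...,2]
    im=cv2.imread(f'pics/{c}0.png')
    x,y=P[...,0],P[...,1]
    ok=d>0
    m=ok&(abs(x-540)<200)&(y>-100)&(y<300)
    # high-lying histogram
    v,u=np.mgrid[0:400,0:640]
    cells=[(275,146),(302,152)] if c=='top' else [(342,266),(376,260)]
    for (a,b) in cells:
        s=ok&(abs(u-a)<14)&(abs(v-b)<14)&(Z>55)&(Z<75)
        if s.sum(): 
            q=P[s];print(c,'cell top',s.sum(),np.median(q,0).round(1),(q.min(0)+q.max(0))[:2]/2,q.min(0).round(),q.max(0).round())
    for a in ([(275,198)] if c=='top' else [(346,187)]):
        s=ok&(abs(u-a[0])<45)&(abs(v-a[1])<40)&(Z>145)&(Z<175)
        q=P[s];print(c,'rim',s.sum(),np.median(q,0).round(1),cv2.minAreaRect(q[:,:2].astype(np.float32)))
        s=ok&(abs(u-a[0])<45)&(abs(v-a[1])<60)&(Z>16)&(Z<28)
        q=P[s];print(c,'foot',s.sum(),cv2.minAreaRect(q[:,:2].astype(np.float32)))
        s=ok&(abs(u-a[0])<60)&(abs(v-a[1])<60)&(Z>172)
        q=P[s];print(c,'lid',s.sum(),q.min(0).round(),q.max(0).round(),q.mean(0).round())
        s=ok&(abs(u-a[0])<60)&(abs(v-a[1])<60)&(Z>95)&(Z<125)
        q=P[s];print(c,'shade',s.sum(),q.min(0).round(),q.max(0).round(),q.mean(0).round())
d=np.load('top0.npy');P=cloud('top',d)
print(P[182:212:2,240:300:3,2].round().astype(int))
for lab,z in [('cell_a_mid',30.75+3),('well_mouth',160),('lid_hinge',166),('catch_nose',160.5),('light',0)]:
  for c in('top','scene'):
    cc=bot.get_calibration(c);K=np.array(cc['camera_matrix']);T=np.array(cc['extrinsics'])
    bot.camera(c)
    for r in bot.mark_of(c,lab)[:5]:
        u,v=np.array(r['at'])*[640,400];ray=T[:3,:3]@np.linalg.inv(K)@[u,v,1];t=(z-T[2,3])/ray[2]
        print(lab,c,round(r['conf'],2),(T[:3,3]+t*ray).round(1),(round(u),round(v)))
E
```

```text
Traceback (most recent call last):
  File "h.py", line 13, in cloud
    return np.moveaxis(world(cam,u,v,dep.astype(float)),0,-1)
                       ~~~~~^^^^^^^^^^^^^^^^^^^^^^^^^^^
  File "h.py", line 7, in world
    return (T@p)[:3]
            ~^~
ValueError: matmul: Input operand 1 has a mismatch in its core dimension 0, with gufunc signature (n?,k),(k,m?)->(n?,m?) (size 400 is different from 4)
```

```bash
sed -i 's/return (T@p)\[:3\]/return np.tensordot(T,p,1)[:3]/' h.py; cat > m1.py <<'E'
from h import *
for c in('top','scene'):
    d=np.load(f'{c}0.npy');P=cloud(c,d);Z=P[...,2]
    ok=d>0
    v,u=np.mgrid[0:400,0:640]
    cells=[(275,146),(302,152)] if c=='top' else [(342,266),(376,260)]
    for (a,b) in cells:
        s=ok&(abs(u-a)<14)&(abs(v-b)<14)&(Z>55)&(Z<75)
        if s.sum(): 
            q=P[s];print(c,'cell top',s.sum(),np.median(q,0).round(1),(q.min(0)+q.max(0))[:2]/2,q.min(0).round(),q.max(0).round())
    for a in ([(275,198)] if c=='top' else [(346,187)]):
        for n,lo,hi in(('rim',145,175),('foot',16,28),('lid',172,260),('shade',95,125)):
            s=ok&(abs(u-a[0])<60)&(abs(v-a[1])<50)&(Z>lo)&(Z<hi)&(abs(P[...,0]-480)<120)
            q=P[s]
            if len(q): print(c,n,s.sum(),np.median(q,0).round(1),q.min(0).round(),q.max(0).round(),cv2.minAreaRect(q[:,:2].astype(np.float32)))
d=np.load('top0.npy');P=cloud('top',d)
for r in P[180:214:2,240:300:3,2]: print(*r.round().astype(int))
for c in('top','scene'):
  bot.camera(c)
  cc=bot.get_calibration(c);K=np.array(cc['camera_matrix']);T=np.array(cc['extrinsics'])
  for lab,z in [('cell_a_mid',30.75+3),('well_mouth',160),('lid_hinge',166),('catch_nose',160.5),('light',0)]:
    for r in bot.mark_of(c,lab)[:5]:
        u,v=np.array(r['at'])*[640,400];ray=T[:3,:3]@np.linalg.inv(K)@[u,v,1];t=(z-T[2,3])/ray[2]
        print(lab,c,round(r['conf'],2),(T[:3,3]+t*ray).round(1),(round(u),round(v)))
E
python3 m1.py
```

```text
top cell top 95 [654.7 147.9  61.8] [654.62444219 148.45241526] [638. 133.  55.] [671. 164.  70.]
top cell top 95 [634.3  61.4  62. ] [633.33950491  61.32676277] [618.  46.  55.] [649.  77.  69.]
top rim 318 [482.5 156.8 160.2] [453. 103. 146.] [515. 192. 175.] ((482.593017578125, 147.011962890625), (86.83706665039062, 49.55909729003906), 73.31458282470703)
top foot 873 [476.5 119.3  21. ] [397. -41.  16.] [599. 328.  28.] ((531.4511108398438, 148.53170776367188), (340.6537780761719, 211.79904174804688), 76.85192108154297)
top lid 197 [496.5 195.7 191.9] [467. 108. 172.] [521. 213. 213.] ((485.7099304199219, 158.42062377929688), (105.038330078125, 47.85332107543945), 72.75867462158203)
top shade 342 [458.6  62.8 101.2] [426.  30.  95.] [504. 172. 123.] ((469.4507141113281, 95.71556854248047), (137.86575317382812, 64.36720275878906), 68.84717559814453)
scene cell top 140 [635.6  61.2  62.6] [634.15875126  63.02624798] [616.  47.  55.] [653.  80.  69.]
scene cell top 134 [656.3 147.5  62.3] [655.03185556 148.83406057] [638. 133.  55.] [672. 165.  67.]
scene rim 440 [481.2 151.5 159.1] 
[... 2150 characters left out ...]
67 [264.3 407.6   0. ] (188, 267)
light top 0.66 [477.4 147.8   0. ] (273, 202)
cell_a_mid scene 0.72 [589.6 237.3  33.8] (392, 241)
cell_a_mid scene 0.68 [ 681.2 -103.6   33.7] (287, 310)
cell_a_mid scene 0.59 [624.6  63.2  33.8] (340, 271)
well_mouth scene 0.97 [188.5 455.7 160. ] (386, 114)
well_mouth scene 0.88 [480.  142.1 160. ] (343, 189)
lid_hinge scene 0.93 [200.7 495.  166. ] (399, 111)
lid_hinge scene 0.77 [500.3 165.  166. ] (354, 190)
catch_nose scene 0.53 [474.1 140.7 160.5] (341, 188)
catch_nose scene 0.42 [193.5 436.6 160.5] (382, 116)
light scene 0.95 [475.  150.6   0. ] (342, 233)
light scene 0.79 [287.4 399.1   0. ] (383, 176)
light scene 0.4 [255.9 366.5   0. ] (369, 173)
```

```bash
cat > m2.py <<'E'
from h import *
C=np.array([481,149.])
acc={'top':[],'scene':[]}
for i in range(3):
    for c in acc:
        im,d=bot.camera(c);acc[c].append(d)
for c in acc:
    D=np.array(acc[c]);print(c,'std',np.median(D.std(0)))
    d=np.median(D,0);P=cloud(c,d);Z=P[...,2]
    np.save(c+'m.npy',d)
    r=np.hypot(P[...,0]-C[0],P[...,1]-C[1])
    if c=='scene':
        s=(Z>30)&(Z<152)&(r<45); q=P[s]
        # plane RANSAC vertical
        best=None;rng=np.random.default_rng(0)
        for k in range(2000):
            a,b=q[rng.integers(len(q),size=2)][:,:2]
            t=b-a;L=np.hypot(*t)
            if L<20: continue
            n=np.array([-t[1],t[0]])/L
            inl=abs((q[:,:2]-a)@n)<2.5
            if best is None or inl.sum()>best.sum():best=inl
        w=q[best][:,:2];m=w.mean(0);_,_,V=np.linalg.svd(w-m);t=V[0];n=V[1]
        if n[0]<0:n=-n
        if t[1]<0:t=-t
        e=(w-m)@t
        print('face',best.sum(),len(q),m,'n',n,'yaw n',np.degrees(np.arctan2(n[1],n[0])),'ext',np.percentile(e,[0,1,5,50,95,99,100]))
        h=np.histogram(e,np.arange(-35,36,2.5));print(h[0])
        print('centre',m+t*(np.percentile(e,1)+np.percentile(e,99))/2-25*n)
    s=(Z>150)&(Z<166)&(r<38);q=P[s]
    for yd in(-14,-16,-17,-18,-20):
        y=np.radians(yd);ex=np.array([np.cos(y),np.sin(y)]);ey=np.array([-np.sin(y),np.cos(y)])
        a=(q[:,:2]-C)@ex;b=(q[:,:2]-C)@ey
        print(c,yd,len(q),np.percentile(a,[1,4,96,99]).round(1),np.percentile(b,[1,4,96,99]).round(1))
    # foot
    s=(Z>14)&(Z<30)&(np.hypot(P[...,0]-470,P[...,1]-110)<120)&(P[...,0]<570)&(P[...,1]<205)
    q=P[s][:,:2].astype(np.float32);lab=cv2.minAreaRect(q);print('foot',len(q),lab)
E
python3 m2.py
```

```text
top std 2.6773703
top -14 214 [-23.  -22.   25.5  26.5] [-36.  -33.5  32.6  34. ]
top -16 214 [-22.6 -21.8  25.6  26.6] [-36.2 -33.4  32.5  34.1]
top -17 214 [-22.5 -21.7  25.7  26.6] [-36.1 -33.5  32.6  34.1]
top -18 214 [-22.4 -21.5  25.6  26.6] [-35.9 -33.5  32.5  34.1]
top -20 214 [-22.6 -21.3  25.8  27.1] [-35.8 -33.6  32.7  34.3]
foot 745 ((467.64117431640625, 97.18608856201172), (183.16262817382812, 103.0090560913086), 73.05709075927734)
scene std 2.7686343
face 610 881 [503.60245998 137.65459709] n [ 0.95803061 -0.28666591] yaw n -16.65845373893294 ext [-25.14194928 -24.69099804 -22.81745604  -0.02705816  22.83218031
  24.51094523  25.56329507]
[ 0  0  0  1 34 32 31 30 33 26 34 24 32 28 29 28 31 26 27 36 32 29 30 33
  4  0  0  0]
centre [479.62588713 144.73499676]
scene -14 264 [-24.7 -22.8  26.1  28.1] [-36.2 -34.   30.9  33.6]
scene -16 264 [-24.2 -22.8  25.9  27.7] [-36.  -33.7  31.1  33.4]
scene -17 264 [-24.1 -22.9  25.9  27.6] [-35.9 -33.5  31.   33.3]
scene -18 264 [-24.  -23.   25.9  27.8] [-35.8 -33.3  30.9  33.2]
scene -20 264 [-23.9 -22.9  26.3  27.7] [-35.7 -33.1  30.7  33.2]
foot 814 ((468.2924499511719, 98.09337615966797), (183.6156005859375, 106.24390411376953), 73.76456451416016)
```

```bash
python3 - <<'E'
from h import *
im,_=bot.camera('top')
from h import proj
cv2.imwrite('pics/zt.png',cv2.resize(im[175:235,235:325],(800,533),interpolation=cv2.INTER_NEAREST))
im,_=bot.camera('scene')
cv2.imwrite('pics/zs.png',cv2.resize(im[160:255,285:385],(600,570),interpolation=cv2.INTER_NEAREST))
E
```

```text
(no output)
```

View pics/zt.png

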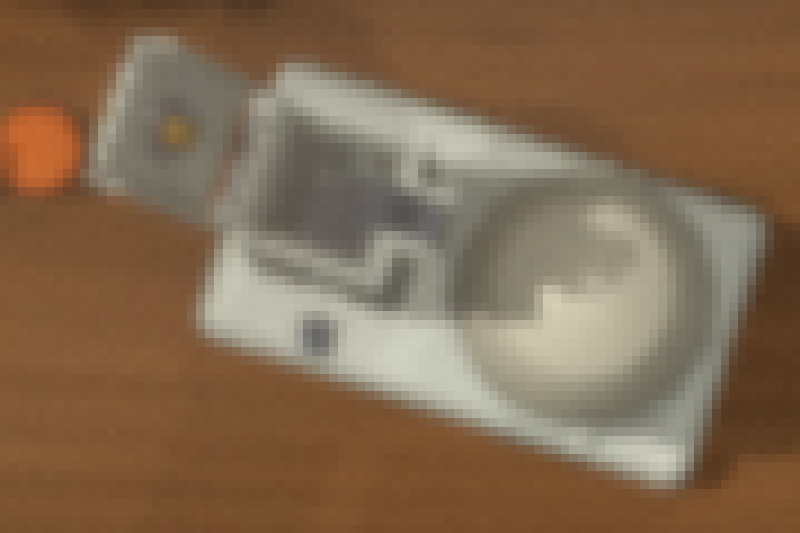

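View pics/zs.png

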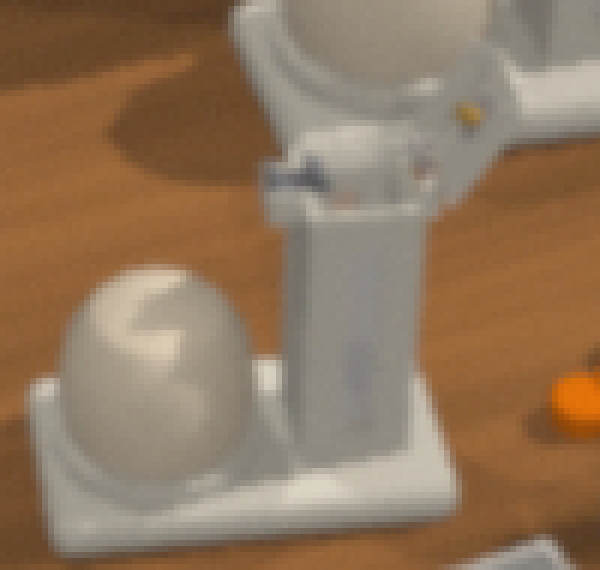

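```bash
cat > ov.py <<'E'
from h import *
import sys
def ov(cx,cy,yd,tag):
    y=np.radians(yd);ex=np.array([np.cos(y),np.sin(y),0]);ey=np.array([-np.sin(y),np.cos(y),0])
    pt=lambda a,b,z:np.array([cx,cy,z])+a*ex+b*ey
    out=[]
    for c,(u0,v0,w,h,s) in(('top',(240,180,45,36,14)),('scene',(322,165,55,80,7))):
        im=cv2.imread(f'pics/{c}0.png')[v0:v0+h,u0:u0+w]
        im=cv2.resize(im,None,fx=s,fy=s,interpolation=cv2.INTER_CUBIC)
        f=lambda P:tuple(int(round(t)) for t in (proj(c,P)-[u0,v0]+.5)*s)
        sq=lambda r,z,col:cv2.polylines(im,[np.array([f(pt(a*r,b*r,z)) for a,b in((-1,-1),(1,-1),(1,1),(-1,1))])],True,col,1)
        sq(25,160,(0,255,0));sq(22,160,(0,255,255));sq(25,22,(255,0,0))
        if c=='scene':
            for a,b in((1,-1),(1,1),(-1,-1)): cv2.line(im,f(pt(25*a,25*b,22)),f(pt(25*a,25*b,160)),(0,255,0),1)
        cv2.line(im,f(pt(-24,29,166)),f(pt(24,29,166)),(0,0,255),1)
        cv2.line(im,f(pt(-7,-12.5,160.5)),f(pt(7,-12.5,160.5)),(255,0,255),1)
        out.append(im)
    H=max(o.shape[0] for o in out)
    out=[cv2.copyMakeBorder(o,0,H-o.shape[0],0,0,0) for o in out]
    o=np.hstack(out);k=min(800/o.shape[1],600/o.shape[0],1)
    cv2.imwrite(f'pics/ov{tag}.png',cv2.resize(o,None,fx=k,fy=k,interpolation=cv2.INTER_AREA))
ov(*map(float,sys.argv[1:4]),sys.argv[4])
E
python3 ov.py 481 147 -16.7 1
python3 - <<'E'
from h import *
d=np.load('scenem.npy');P=cloud('scene',d);Z=P[...,2]
y=np.radians(-16.7);ex=np.array([np.cos(y),np.sin(y)]);ey=np.array([-np.sin(y),np.cos(y)])
A=(P[...,:2]-[481,147])@ex;B=(P[...,:2]-[481,147])@ey
for lo in range(20,165,12):
    s=(Z>lo)&(Z<lo+12)&(abs(B)<20)&(A>10)&(A<40)
    s2=(Z>lo)&(Z<lo+12)&(abs(A-25)<6)&(abs(B)<40)
    print(lo,s.sum(),np.median(A[s]).round(1),np.percentile(B[s2],[2,98]).round(1))
E
```

```text
20 91 26.3 [-37.6  34.3]
32 46 24.7 [-27.3  21.4]
44 51 23.7 [-27.3  20.9]
56 47 24.0 [-25.7  22.4]
68 48 24.5 [-26.1  22. ]
80 57 24.6 [-26.6  21.2]
92 50 24.0 [-27.2  20.6]
104 58 24.1 [-26.8  22.3]
116 54 24.2 [-26.4  22. ]
128 53 24.2 [-26.   21.1]
140 54 24.6 [-26.3  20.2]
152 54 24.0 [-26.4  30.8]
164 0 nan [23.4 38.9]
  return _methods._mean(a, axis=axis, dtype=dtype,
  ret = ret.dtype.type(ret / rcount)
```

View pics/ov1.png

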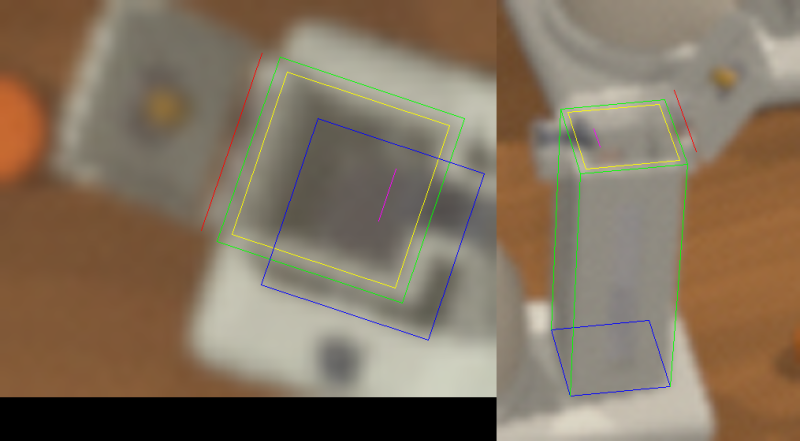

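```bash
cat > mv.py <<'E'
# usage: mv.py cx cy cz cyaw  tx ty tz tyaw : commanded -> target, print shift in tool axes (tool pointing down; yaw = world angle of tool x, deg)
import sys,numpy as np
from scipy.spatial.transform import Rotation as R
def Rm(y):
    y=np.radians(y);return np.array([[np.cos(y),np.sin(y),0],[np.sin(y),-np.cos(y),0],[0,0,-1.]])
a=list(map(float,sys.argv[1:]))
for i in range(0,len(a)-4,4):
    A=Rm(a[3]);print((A.T@(np.array(a[i+4:i+7])-a[:3])).round(1),R.from_matrix(A.T@Rm(a[i+7])).as_rotvec().round(3))
E
python3 - <<'E'
from h import *
M=R.from_rotvec(bot.get_obs()['tcp_rot']).as_matrix();print(M.round(4),np.degrees(np.arctan2(M[1,0],M[0,0])))
E
python3 mv.py 167.8 602 231.3 -15.6  167.8 602 330 -15.6  655 148.3 150 -106.7
```

```text
[[ 0.9633 -0.2684  0.    ]
 [-0.2684 -0.9633  0.    ]
 [ 0.     -0.     -1.    ]] -15.570317827641228
[  0.    0.  -98.7] [0. 0. 0.]
[591.3 306.   81.3] [0.   0.   1.59]
```

Call:
step_arm([
  [0,0,-60,0,0,0,-1],
  [50,26,-99,0,0,0.14,-1],
  [110,57,-99,0,0,0.3,-1],
  [170,88,-99,0,0,0.46,-1],
  [230,119,-99,0,0,0.62,-1],
  [285,148,-99,0,0,0.78,-1],
  [340,176,-99,0,0,0.94,-1],
  [395,204,-95,0,0,1.1,-1],
  [450,233,-80,0,0,1.26,-1],
  [505,261,-50,0,0,1.42,-1],
  [560,290,-10,0,0,1.56,-1],
  [591.3,306,31,0,0,1.59,-1],
])

```text
time_s: 3.3
tcp_pos: [642.6, 160.6, 218.0]
tcp_rot: [-1.871, 2.52, -0.001]
force: [0.3, 0.6, 0.2]
gripper_width: 85.5
```

```bash
cat > ob.py <<'E'
from h import *
o=bot.get_obs();M=R.from_rotvec(o['tcp_rot']).as_matrix()
print(o['time_s'].round(2),'tcp',o['tcp_pos'].round(2),'yaw',np.degrees(np.arctan2(M[1,0],M[0,0])).round(2),'z',M[:,2].round(3),'F',o['force'].round(2),'w',o['gripper_width'].round(2),'j',o['joints'].round(2))
E
python3 ob.py
```

```text
Traceback (most recent call last):
  File "ob.py", line 3, in <module>
    print(o['time_s'].round(2),'tcp',o['tcp_pos'].round(2),'yaw',np.degrees(np.arctan2(M[1,0],M[0,0])).round(2),'z',M[:,2].round(3),'F',o['force'].round(2),'w',o['gripper_width'].round(2),'j',o['joints'].round(2))
          ^^^^^^^^^^^^^^^^^
AttributeError: 'float' object has no attribute 'round'
```

```bash
sed -i "s/o\['time_s'\].round(2)/round(float(o['time_s']),2)/;s/o\['gripper_width'\].round(2)/round(float(o['gripper_width']),2)/" ob.py; python3 ob.py
```

```text
3.3 tcp [642.58 160.65 218.03] yaw -106.8 z [ 0.003  0.001 -1.   ] F [0.27 0.63 0.21] w 85.47 j [ 0.49  0.46  0.09  0.   -1.2  -0.78]
```

Call:
step_arm([
  [0,0,0,0,0,0,-1],
  [0,0,0,0,0,0,-1],
])

```text
time_s: 3.55
tcp_pos: [641.0, 162.1, 218.5]
tcp_rot: [-1.876, 2.519, -0.001]
force: [0.4, 0.1, -0.0]
gripper_width: 85.2
```

```bash
python3 ob.py
```

```text
3.55 tcp [641.04 162.13 218.53] yaw -106.67 z [ 0.001 -0.    -1.   ] F [ 0.36  0.08 -0.04] w 85.21 j [ 0.49  0.45  0.09  0.   -1.2  -0.78]
```

```bash
python3 mv.py 641 162.1 218.5 -106.7  654.8 148.3 120 -106.7 654.8 148.3 29 -106.7
```

```text
[  9.3 -17.2  98.5] [0. 0. 0.]
[  9.3 -17.2 189.5] [0. 0. 0.]
```

Call:
step_arm([
  [9.3,-17.2,50,0,0,0,-1],
  [9.3,-17.2,98,0,0,0,-1],
  [9.3,-17.2,98,0,0,0,-1],
  [9.3,-17.2,98,0,0,0,-1],
])

```text
time_s: 4.05
tcp_pos: [656.0, 149.7, 123.6]
tcp_rot: [-1.876, 2.514, -0.004]
force: [0.4, 0.4, 0.8]
gripper_width: 85.5
```

```bash
python3 ob.py; python3 - <<'E'
from h import *
a,_=bot.camera('scene');b,_=bot.camera('top')
a=cv2.resize(a[140:320,270:470],(440,396),interpolation=2);b=cv2.resize(b[110:230,220:350],(360,332),interpolation=2)
b=cv2.copyMakeBorder(b,0,64,0,0,0);cv2.imwrite('pics/g1.png',np.hstack([a,b]))
E
```

```text
4.05 tcp [655.98 149.74 123.58] yaw -106.53 z [ 0.005  0.001 -1.   ] F [0.38 0.43 0.81] w 85.51 j [ 0.46  0.55 -0.01  0.   -1.01 -0.75]
```

View pics/g1.png

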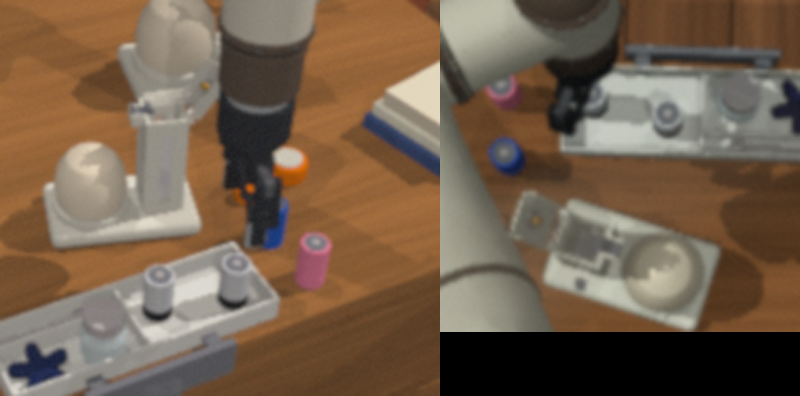

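```bash
python3 - <<'E'
from h import *
for P in([656,149.7,123.6],[656,149.7,142],[655,148,64]):
    print((proj('scene',np.array(P,float))-[270,140])*2.2,(proj('top',np.array(P,float))-[220,110])*2.77)
_,d=bot.camera('scene');P=cloud('scene',d)
im,d2=bot.camera('top');
for nm,dd in(('scene',d),('top',d2)):
    P=cloud(nm,dd);s=(P[...,2]>110)&(P[...,2]<150)&(P[...,0]>560)&(P[...,0]<740)&(P[...,1]>50)&(P[...,1]<260)
    q=P[s];print(nm,len(q),np.median(q,0).round(),q.min(0).round(),q.max(0).round(),cv2.minAreaRect(q[:,:2].astype(np.float32)))
E
python3 ob.py
```

```text
[241.53813869 223.63946847] [144.96120766  77.28035033]
[243.11780306 211.03050386] [143.87648958  73.18847972]
[234.84152034 262.72361299] [149.77255616  90.70619023]
scene 54 [616. 151. 145.] [607. 123. 137.] [709. 166. 150.] ((658.6456909179688, 147.10548400878906), (21.33672332763672, 103.56939697265625), 73.2944564819336)
4.25 tcp [655.53 149.09 122.85] yaw -106.63 z [ 0.004  0.002 -1.   ] F [-0.27  0.   -0.4 ] w 85.36 j [ 0.46  0.55 -0.01  0.   -1.01 -0.75]
  return _methods._mean(a, axis=axis, dtype=dtype,
  ret = um.true_divide(
Traceback (most recent call last):
ValueError: zero-size array to reduction operation minimum which has no identity
```

Call:
step_arm([
  [1,0.4,45,0,0,0,-1],
  [1,0.4,80,0,0,0,-1],
  [1,0.4,94,0,0,0,-1],
  [1,0.4,94,0,0,0,-1],
  [1,0.4,94,0,0,0,-1],
  [1,0.4,94,0,0,0,1],
  [1,0.4,94,0,0,0,1],
  [1,0.4,94,0,0,0,1],
  [1,0.4,94,0,0,0,1],
  [1,0.4,94,0,0,0,1],
  [1,0.4,94,0,0,0,1],
  [1,0.4,94,0,0,0,1],
], squeeze=40)

```text
time_s: 5.75
tcp_pos: [654.0, 147.5, 26.6]
tcp_rot: [-1.876, 2.519, -0.001]
force: [-1.5, 0.3, 4.5]
gripper_width: 33.1
```

```bash
python3 ob.py
```

```text
5.75 tcp [654.05 147.46  26.62] yaw -106.66 z [ 0.001  0.    -1.   ] F [-1.51  0.33  4.53] w 33.06 j [ 0.46  0.65 -0.1   0.   -0.82 -0.75]
```

Call:
step_arm([
  [0,0,-15,0,0,0,1],
  [0,0,-45,0,0,0,1],
  [0,0,-100,0,0,0,1],
  [0,0,-160,0,0,0,1],
  [0,0,-215,0,0,0,1],
  [0,0,-240,0,0,0,1],
  [0,0,-240,0,0,0,1],
  [0,0,-240,0,0,0,1],
])

```text
time_s: 6.75
tcp_pos: [652.7, 147.2, 263.7]
tcp_rot: [1.873, -2.518, -0.003]
force: [-0.2, 0.6, -1.0]
gripper_width: 33.5
```

```bash
python3 ob.py; python3 - <<'E'
from h import *
a,d=bot.camera('scene')
cv2.imwrite('pics/g2.png',cv2.resize(a[60:320,270:470],(462,600),interpolation=2))
E
```

```text
6.75 tcp [652.7  147.17 263.74] yaw -106.69 z [-0.004 -0.001 -1.   ] F [-0.2   0.56 -1.03] w 33.48 j [ 0.46  0.45  0.18 -0.   -1.31 -0.75]
```

View pics/g2.png

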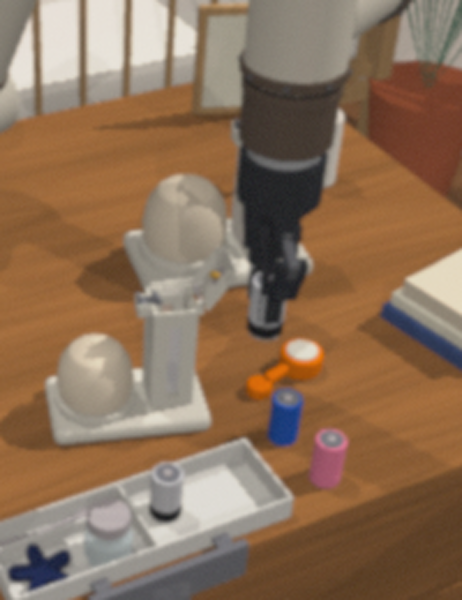

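```bash
python3 ob.py; python3 mv.py 653.5 147.4 266 -106.7  480.2 145 266 -106.7 480.2 145 205 -106.7
```

```text
6.8 tcp [652.71 147.1  263.26] yaw -106.69 z [-0.005 -0.001 -1.   ] F [ 0.27 -0.95 -1.56] w 32.88 j [ 0.46  0.45  0.18 -0.   -1.31 -0.75]
[ 52.1 165.3   0. ] [0. 0. 0.]
[ 52.1 165.3  61. ] [0. 0. 0.]
```

Call:
step_arm([
  [13,41,0,0,0,0,1],
  [26,83,0,0,0,0,1],
  [39,124,0,0,0,0,1],
  [52,165,0,0,0,0,1],
  [52,165,20,0,0,0,1],
  [52,165,40,0,0,0,1],
  [52,165,58,0,0,0,1],
  [52,165,58,0,0,0,1],
  [52,165,58,0,0,0,1],
  [52,165,58,0,0,0,1],
])

```text
time_s: 8.05
tcp_pos: [481.2, 145.1, 208.6]
tcp_rot: [-1.875, 2.519, -0.0]
force: [0.2, 0.1, -0.5]
gripper_width: 32.8
```

```bash
python3 ob.py; cat > pic.py <<'E'
from h import *
import sys
t=sys.argv[1]
a,d=bot.camera('scene');b,e=bot.camera('top')
np.save('s.npy',d);np.save('t.npy',e)
cv2.imwrite('pics/raws.png',a)
a=cv2.resize(a[110:255,285:405],(480,580),interpolation=2);b=cv2.resize(b[170:235,235:325],(320,231),interpolation=2)
b=cv2.copyMakeBorder(b,0,580-231,0,0,0);cv2.imwrite(f'pics/{t}.png',np.hstack([a,b]))
E
python3 pic.py g3; python3 ob.py
```

```text
8.05 tcp [481.21 145.09 208.59] yaw -106.67 z [ 0.001  0.001 -1.   ] F [ 0.16  0.15 -0.51] w 32.77 j [ 0.62  0.2  -0.32  0.   -1.05 -0.91]
8.15 tcp [481.08 145.04 208.58] yaw -106.68 z [ 0.001  0.001 -1.   ] F [ 0.69 -0.61 -0.97] w 32.83 j [ 0.62  0.19 -0.32  0.   -1.05 -0.91]
```

View pics/g3.png

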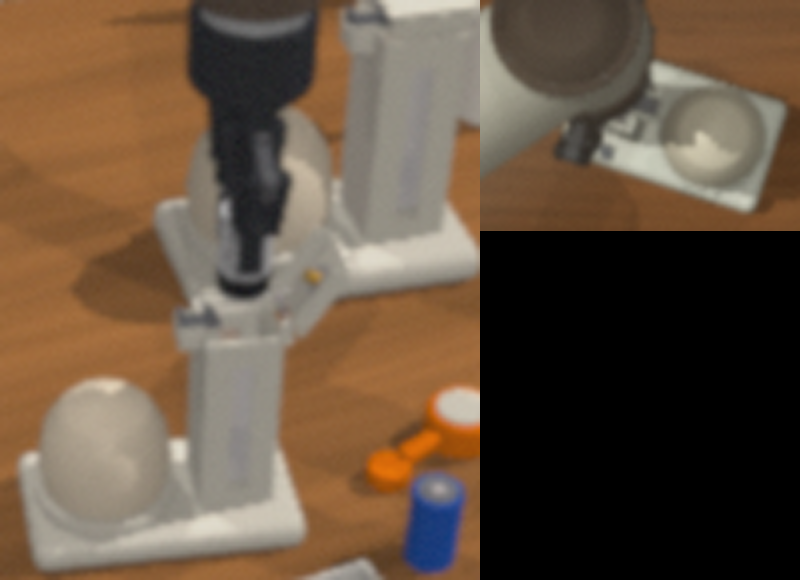

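```bash
cat > cf.py <<'E'
from h import *
import sys
from scipy.optimize import least_squares
zl,zh=map(float,sys.argv[1:3])
D=[]
for i in range(2): D.append(bot.camera('scene')[1])
d=np.median(D,0) if len(D)>2 else np.mean(D,0)
P=cloud('scene',d)
s=(P[...,2]>zl)&(P[...,2]<zh)&(np.hypot(P[...,0]-480,P[...,1]-146)<26);q=P[s]
f=lambda c:np.hypot(q[:,0]-c[0],q[:,1]-c[1])-17
r=least_squares(f,[480,146],loss='soft_l1',f_scale=1.5)
y=np.radians(-16.7);ex=np.array([np.cos(y),np.sin(y)]);ey=np.array([-np.sin(y),np.cos(y)])
v=r.x-[479.5,144.7]
print(len(q),r.x,'rel col (ex,ey)',v@ex,v@ey,'resid',np.median(abs(r.fun)))
e=(q[:,:2]-[479.5,144.7])@ey;print(np.percentile(e,[2,98]))
E
python3 cf.py 187 202; python3 cf.py 203 222
```

```text
61 [480.08750062 147.1972609 ] rel col (ex,ey) -0.15489288364197107 2.5607571431056004 resid 0.6086197567243161
[-13.73376406  15.75951779]
49 [485.83067909 145.43294379] rel col (ex,ey) 5.853047730202512 2.5212172857223 resid 2.8305706786165032
[-14.36849816  17.97148722]
```

Call:
step_arm([
  [1.2,0,8,0,0,0,1],
  [1.2,0,16,0,0,0,1],
  [1.2,0,22,0,0,0,1],
  [1.2,0,27,0,0,0,1],
  [1.2,0,32,0,0,0,1],
  [1.2,0,32,0,0,0,1],
])

```text
time_s: 9.1
tcp_pos: [480.2, 143.8, 175.2]
tcp_rot: [1.875, -2.519, -0.001]
force: [0.0, 2.1, -1.9]
gripper_width: 33.4
```

```bash
python3 ob.py
```

```text
9.1 tcp [480.18 143.77 175.22] yaw -106.68 z [-0.001 -0.    -1.   ] F [ 0.01  2.14 -1.93] w 33.41 j [ 0.62  0.23 -0.37 -0.   -0.97 -0.91]
```

Call:
step_arm([
  [0,0,4,0,0,0,1],
  [0,0,8,0,0,0,1],
  [0,0,12,0,0,0,1],
  [0,0,12,0,0,0,1],
])

```text
time_s: 9.6
tcp_pos: [480.2, 143.6, 163.5]
tcp_rot: [1.875, -2.519, -0.0]
force: [0.3, 2.0, -2.0]
gripper_width: 33.0
```

```bash
python3 ob.py;python3 pic.py g4
```

```text
9.6 tcp [480.23 143.64 163.54] yaw -106.68 z [-0.001 -0.    -1.   ] F [ 0.32  2.01 -1.99] w 32.98 j [ 0.62  0.24 -0.39 -0.   -0.94 -0.91]
```

View pics/g4.png

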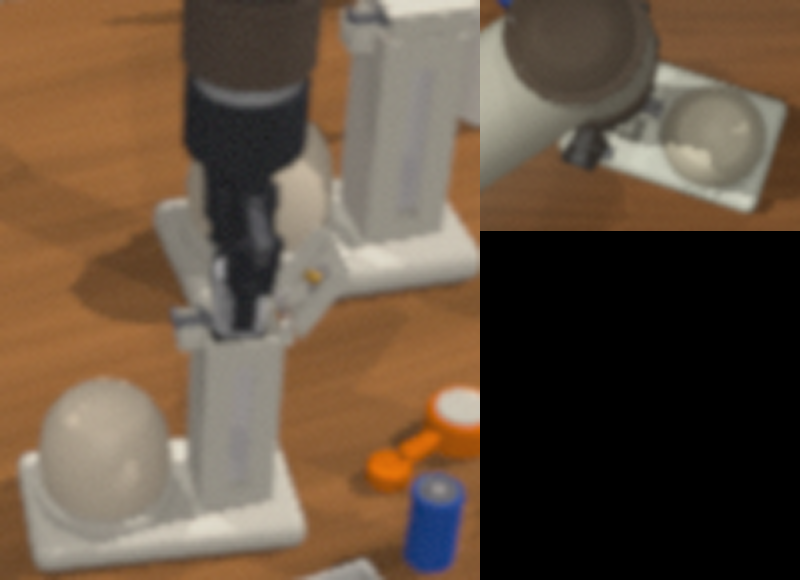

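Call:
step_arm([
  [0,0,0,0,0,0,0],
  [0,0,0,0,0,0,-1],
  [0,0,0,0,0,0,-1],
  [0,0,0,0,0,0,-1],
  [0,0,-30,0,0,0,-1],
  [0,0,-70,0,0,0,-1],
  [0,0,-110,0,0,0,-1],
  [0,0,-110,0,0,0,-1],
])

```text
time_s: 10.7
tcp_pos: [482.1, 144.5, 277.7]
tcp_rot: [-1.872, 2.513, -0.002]
force: [0.3, -0.7, -0.3]
gripper_width: 85.1
```

```bash
python3 ob.py;python3 pic.py g5
```

```text
10.7 tcp [482.08 144.5  277.7 ] yaw -106.65 z [ 0.007  0.004 -1.   ] F [ 0.26 -0.65 -0.34] w 85.14 j [ 0.62  0.14 -0.21  0.   -1.21 -0.91]
```

View pics/g5.png

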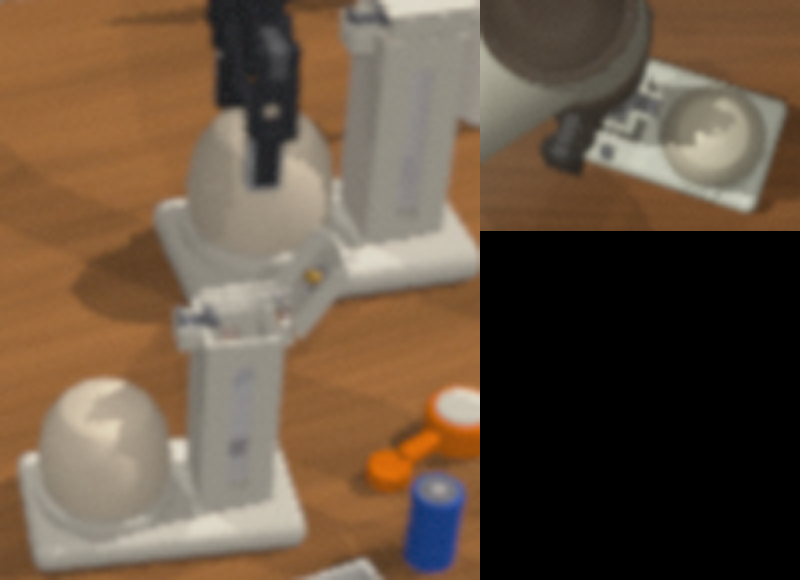

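```bash
python3 mv.py 480.2 143.6 273.5 -106.7  634.5 61.8 120 -106.7
```

```text
[  34.  -171.3  153.5] [0. 0. 0.]
```

Call:
step_arm([
  [9,-46,0,0,0,0,-1],
  [18,-92,0,0,0,0,-1],
  [28,-138,20,0,0,0,-1],
  [34,-171.3,70,0,0,0,-1],
  [34,-171.3,120,0,0,0,-1],
  [34,-171.3,150,0,0,0,-1],
  [34,-171.3,153,0,0,0,-1],
  [34,-171.3,153,0,0,0,-1],
  [34,-171.3,153,0,0,0,-1],
])

```text
time_s: 11.92
tcp_pos: [635.7, 62.4, 122.9]
tcp_rot: [-1.875, 2.517, -0.002]
force: [-0.5, 0.2, 1.4]
gripper_width: 85.3
```

```bash
python3 ob.py; python3 - <<'E'
from h import *
a,d=bot.camera('scene')
P=cloud('scene',d)
s=(P[...,2]>108)&(P[...,2]<150)&(P[...,0]>560)&(P[...,0]<710)&(P[...,1]>0)&(P[...,1]<130)
q=P[s];print(len(q),cv2.minAreaRect(q[:,:2].astype(np.float32)))
b,e=bot.camera('top');P=cloud('top',e)
y=np.radians(-16.7);ex=np.array([np.cos(y),np.sin(y)]);ey=np.array([-np.sin(y),np.cos(y)])
v=P[...,:2]-[480.5,146];s=(abs(v@ex)<10)&(abs(v@ey)<14);print('well z',np.sort(P[s][:,2]).round())
cv2.imwrite('pics/g6.png',np.hstack([cv2.resize(a[200:320,270:420],(450,360),interpolation=2),cv2.resize(b[130:230,230:320],(324,360),interpolation=2)]))
E
```

```text
11.93 tcp [635.75  62.4  122.88] yaw -106.65 z [ 0.003  0.001 -1.   ] F [-0.45  0.23  1.39] w 85.35 j [ 0.35  0.5  -0.1   0.   -0.97 -0.64]
49 ((638.889892578125, 59.214141845703125), (22.251197814941406, 103.52383422851562), 74.03862762451172)
well z [109. 114. 115. 116. 117. 494. 510. 514. 514. 516. 518. 518. 520. 520.
 521. 522. 522. 522. 525. 525. 525. 525. 526. 526. 526. 527. 527. 528.
 529. 529. 529. 529. 529. 529. 530. 530. 530. 530. 530. 531. 531. 531.
 531. 531. 531. 532. 532. 532. 532. 532. 533. 533. 533. 534. 534. 534.
 534. 534. 534. 535. 535. 535. 535. 535. 536. 536. 536. 536. 537. 537.
 537. 537. 537. 538. 538. 538. 538. 538. 538. 538. 539. 539. 539. 539.
 539. 539. 540. 540. 540. 540. 540. 541. 541. 541. 541. 541. 541. 541.
 541. 542. 542. 542. 542. 542. 543. 543. 543. 543. 543. 543. 543. 544.
 544. 544. 545. 545. 545. 546. 546. 546. 546. 546. 546. 546. 546. 547.
 547. 547. 547. 547. 548. 548. 550.]
```

View pics/g6.png

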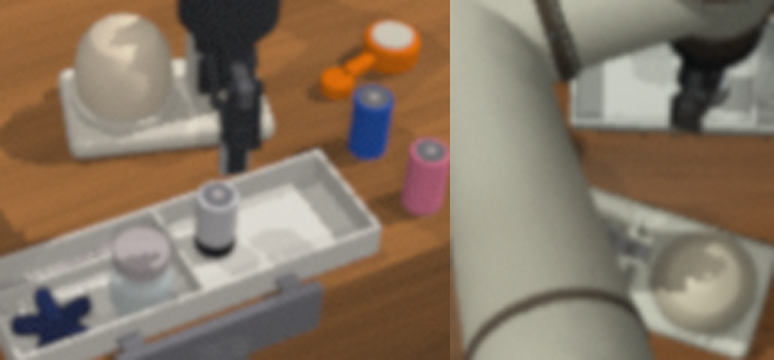

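Call:
step_arm([
  [0.9,1,45,0,0,0,-1],
  [0.9,1,80,0,0,0,-1],
  [0.9,1,94,0,0,0,-1],
  [0.9,1,94,0,0,0,-1],
  [0.9,1,94,0,0,0,-1],
  [0.9,1,94,0,0,0,1],
  [0.9,1,94,0,0,0,1],
  [0.9,1,94,0,0,0,1],
  [0.9,1,94,0,0,0,1],
  [0.9,1,94,0,0,0,1],
  [0.9,1,94,0,0,0,1],
  [0.9,1,94,0,0,0,1],
], squeeze=40)

```text
time_s: 13.52
tcp_pos: [633.9, 61.5, 27.6]
tcp_rot: [-1.876, 2.519, -0.001]
force: [-0.8, 0.0, 4.7]
gripper_width: 33.0
```

```bash
python3 ob.py
```

```text
13.53 tcp [633.87  61.54  27.6 ] yaw -106.66 z [ 0.001  0.    -1.   ] F [-0.76  0.05  4.7 ] w 32.98 j [ 0.35  0.6  -0.19  0.   -0.78 -0.64]
```

Call:
step_arm([
  [0,0,-15,0,0,0,1],
  [0,0,-45,0,0,0,1],
  [0,0,-100,0,0,0,1],
  [0,0,-160,0,0,0,1],
  [0,0,-215,0,0,0,1],
  [0,0,-240,0,0,0,1],
  [0,0,-240,0,0,0,1],
  [0,0,-240,0,0,0,1],
  [0,0,-240,0,0,0,1],
])

```text
time_s: 14.65
tcp_pos: [632.7, 61.3, 264.6]
tcp_rot: [1.873, -2.517, -0.003]
force: [0.7, 0.5, -1.4]
gripper_width: 33.4
```

```bash
python3 ob.py; python3 - <<'E'
from h import *
a,d=bot.camera('scene')
cv2.imwrite('pics/g7.png',cv2.resize(a[100:320,270:420],(400,587),interpolation=2))
E
```

```text
14.65 tcp [632.71  61.28 264.6 ] yaw -106.68 z [-0.004 -0.001 -1.   ] F [ 0.7   0.47 -1.38] w 33.41 j [ 0.35  0.39  0.09 -0.   -1.28 -0.64]
```

View pics/g7.png

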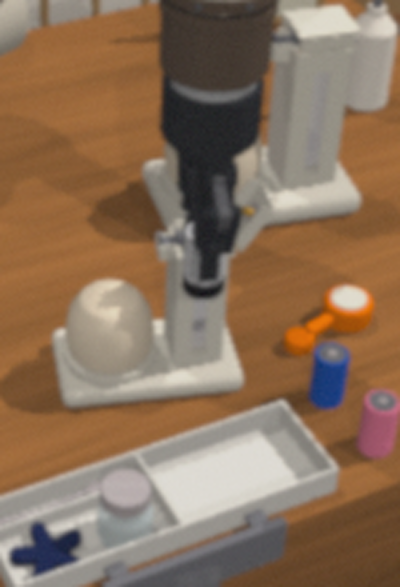

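```bash
python3 mv.py 633.5 61.5 267 -106.7  479.8 143.8 207 -106.7
```

```text
[-34.7 170.9  60. ] [0. 0. 0.]
```

Call:
step_arm([
  [-9,43,0,0,0,0,1],
  [-18,86,0,0,0,0,1],
  [-26,128,0,0,0,0,1],
  [-34.7,170.9,0,0,0,0,1],
  [-34.7,170.9,20,0,0,0,1],
  [-34.7,170.9,40,0,0,0,1],
  [-34.7,170.9,58,0,0,0,1],
  [-34.7,170.9,58,0,0,0,1],
  [-34.7,170.9,58,0,0,0,1],
  [-34.7,170.9,58,0,0,0,1],
])

```text
time_s: 15.95
tcp_pos: [480.3, 143.9, 209.8]
tcp_rot: [-1.875, 2.519, -0.0]
force: [-0.4, -0.7, -2.2]
gripper_width: 32.9
```

```bash
python3 cf.py 187 202; python3 ob.py; python3 pic.py g8
```

```text
67 [479.55017253 145.4321518 ] rel col (ex,ey) -0.16233514261836246 0.7156890657895043 resid 0.6154525604680323
[-15.85726315  15.34193255]
16.05 tcp [480.13 143.87 209.63] yaw -106.68 z [ 0.001  0.001 -1.   ] F [ 0.61 -0.38 -1.25] w 33.17 j [ 0.62  0.19 -0.32  0.   -1.05 -0.91]
```

View pics/g8.png

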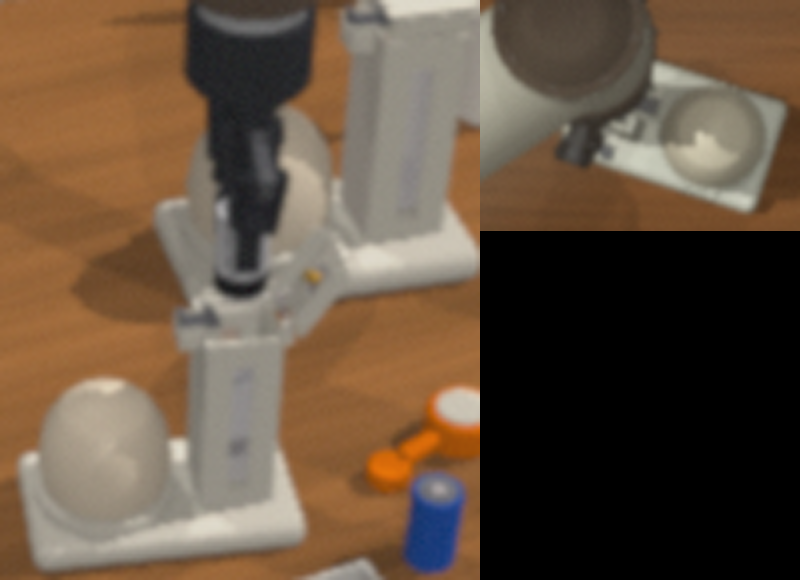

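Call:
step_arm([
  [0,0,8,0,0,0,1],
  [0,0,16,0,0,0,1],
  [0,0,22,0,0,0,1],
  [0,0,27,0,0,0,1],
  [0,0,32,0,0,0,1],
  [0,0,37,0,0,0,1],
  [0,0,42,0,0,0,1],
  [0,0,45,0,0,0,1],
  [0,0,45,0,0,0,1],
])

```text
time_s: 17.27
tcp_pos: [480.0, 143.7, 163.8]
tcp_rot: [-1.876, 2.52, -0.0]
force: [2.5, 1.0, -2.4]
gripper_width: 32.7
```

```bash
python3 ob.py
```

```text
17.27 tcp [480.03 143.71 163.78] yaw -106.67 z [ 0. -0. -1.] F [ 2.52  1.03 -2.37] w 32.67 j [ 0.62  0.24 -0.39  0.   -0.94 -0.91]
```

Call:
step_arm([
  [0,0,0,0,0,0,0],
  [0,0,0,0,0,0,-1],
  [0,0,0,0,0,0,-1],
  [0,0,0,0,0,0,-1],
  [0,0,-30,0,0,0,-1],
  [0,0,-61,0,0,0,-1],
  [-4.5,0,-61,0,0,0,1],
  [-4.5,0,-61,0,0,0,1],
  [-4.5,0,-61,0,0,0,1],
  [-4.5,0,-61,0,0,0,1],
  [-4.5,0,-61,0,0,0,1],
  [-4.5,0,-61,0,0,0,1],
])

```text
time_s: 18.77
tcp_pos: [481.1, 148.0, 224.8]
tcp_rot: [1.876, -2.52, -0.0]
force: [0.2, -0.1, -0.2]
gripper_width: -0.1
```

```bash
python3 ob.py;python3 pic.py g9
```

```text
18.77 tcp [481.06 147.99 224.82] yaw -106.67 z [-0. -0. -1.] F [ 0.19 -0.15 -0.18] w -0.07 j [ 0.62  0.18 -0.29 -0.   -1.09 -0.91]
```

View pics/g9.png

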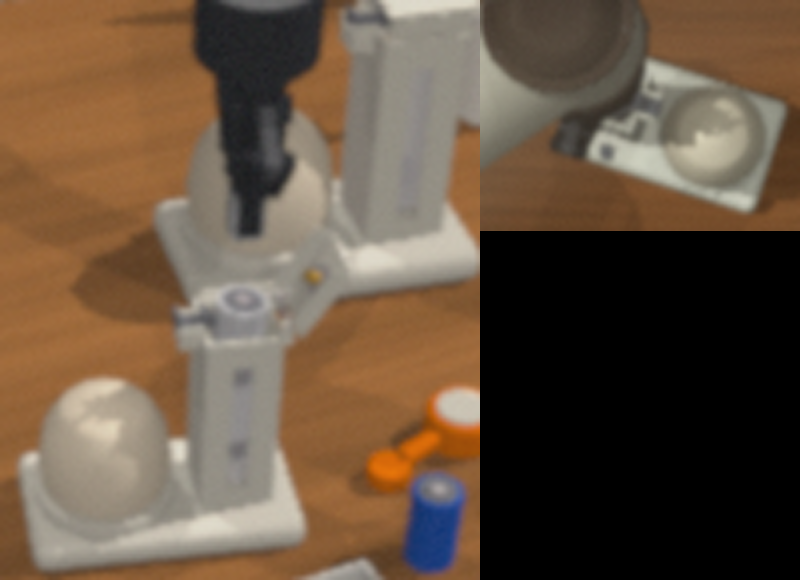

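Call:
step_arm([
  [0,0,25,0,0,0,1],
  [0,0,42,0,0,0,1],
  [0,0,50,0,0,0,1],
  [0,0,54,0,0,0,1],
  [0,0,57,0,0,0,1],
  [0,0,60,0,0,0,1],
  [0,0,60,0,0,0,1],
  [0,0,60,0,0,0,1],
])

```text
time_s: 19.88
tcp_pos: [481.6, 147.3, 166.6]
tcp_rot: [-1.876, 2.519, -0.003]
force: [-1.1, -3.9, 6.0]
gripper_width: 0.1
```

```bash
python3 ob.py;python3 pic.py g10
```

```text
19.88 tcp [481.64 147.34 166.61] yaw -106.65 z [ 0.002 -0.001 -1.   ] F [-1.09 -3.87  6.03] w 0.1 j [ 0.62  0.24 -0.38  0.   -0.95 -0.91]
```

View pics/g10.png

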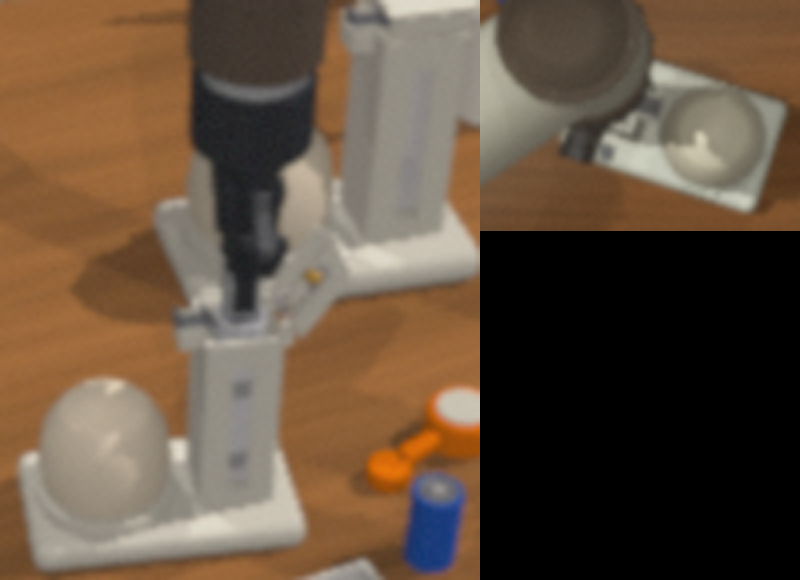

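Call:
step_arm([
  [1,0,2,0,0,0,1],
  [1,0,4,0,0,0,1],
  [1,0,6,0,0,0,1],
  [1,0,8,0,0,0,1],
  [1,0,8,0,0,0,1],
])

```text
time_s: 20.6
tcp_pos: [482.2, 146.7, 160.0]
tcp_rot: [-1.875, 2.517, -0.004]
force: [-2.2, -4.6, 10.7]
gripper_width: -0.2
```

```bash
python3 ob.py
```

```text
20.6 tcp [482.25 146.66 159.99] yaw -106.61 z [ 0.004 -0.    -1.   ] F [-2.21 -4.6  10.71] w -0.22 j [ 0.62  0.25 -0.39  0.   -0.93 -0.91]
```

Call:
step_arm([
  [0,0,1.5,0,0,0,1],
  [0,0,3,0,0,0,1],
  [0,0,4,0,0,0,1],
  [0,0,4,0,0,0,1],
])

```text
time_s: 21.1
tcp_pos: [482.3, 146.5, 156.9]
tcp_rot: [-1.876, 2.516, -0.005]
force: [-3.5, -5.0, 16.1]
gripper_width: -0.1
```

```bash
python3 ob.py; python3 pic.py g11
```

```text
21.1 tcp [482.27 146.53 156.85] yaw -106.59 z [ 0.004 -0.001 -1.   ] F [-3.52 -5.02 16.11] w -0.1 j [ 0.62  0.25 -0.4   0.   -0.92 -0.91]
```

View pics/g11.png

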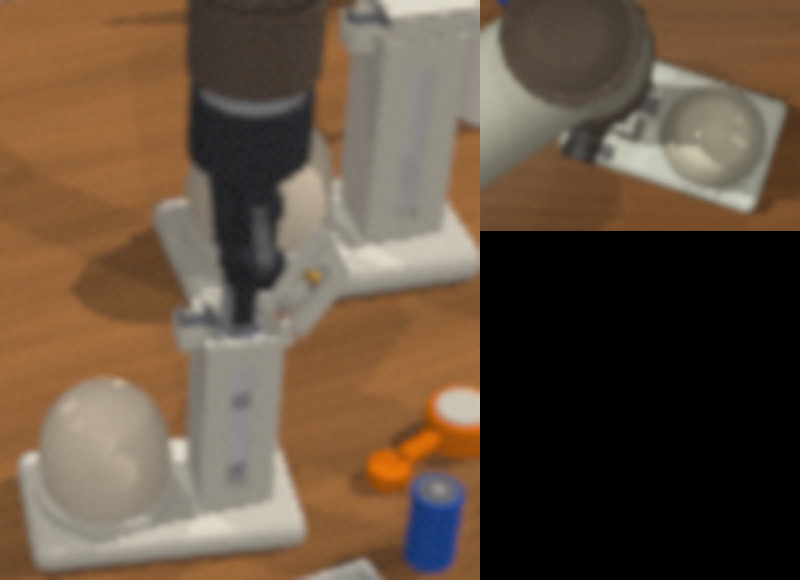

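Call:
step_arm([
  [0,0,-3,0,0,0,1],
  [0,0,-6,0,0,0,1],
  [0,0,-12,0,0,0,1],
  [0,0,-40,0,0,0,1],
  [0,0,-75,0,0,0,1],
  [0,0,-75,0,0,0,1],
])

```text
time_s: 21.95
tcp_pos: [482.6, 148.3, 231.1]
tcp_rot: [-1.872, 2.513, -0.001]
force: [0.4, -0.3, -0.5]
gripper_width: -0.1
```

```bash
python3 ob.py; python3 pic.py g12; python3 - <<'E'
from h import *
d=np.load('s.npy');P=cloud('scene',d);v=P[...,:2]-[479.5,144.7]
y=np.radians(-16.7);ex=np.array([np.cos(y),np.sin(y)]);ey=np.array([-np.sin(y),np.cos(y)])
s=(abs(v@ex)<12)&(abs(v@ey)<12)&(P[...,2]<200);print(np.sort(P[s][:,2]).round())
E
```

```text
21.95 tcp [482.58 148.35 231.12] yaw -106.64 z [ 0.006  0.004 -1.   ] F [ 0.41 -0.33 -0.54] w -0.09 j [ 0.62  0.18 -0.29  0.   -1.1  -0.91]
[ 19.  21.  24.  24. 150. 156. 157. 158. 158. 159. 159. 159. 159. 159.
 160. 160. 160. 160. 160. 160. 161. 161. 161. 161. 161. 161. 161. 161.
 161. 161. 161. 161. 161. 161. 161. 161. 161. 161. 161. 162. 162. 162.
 162. 162. 162. 162. 162. 163. 163. 163. 163. 163. 163. 163. 163. 164.
 164. 164. 164. 165. 165. 165.]
```

View pics/g12.png

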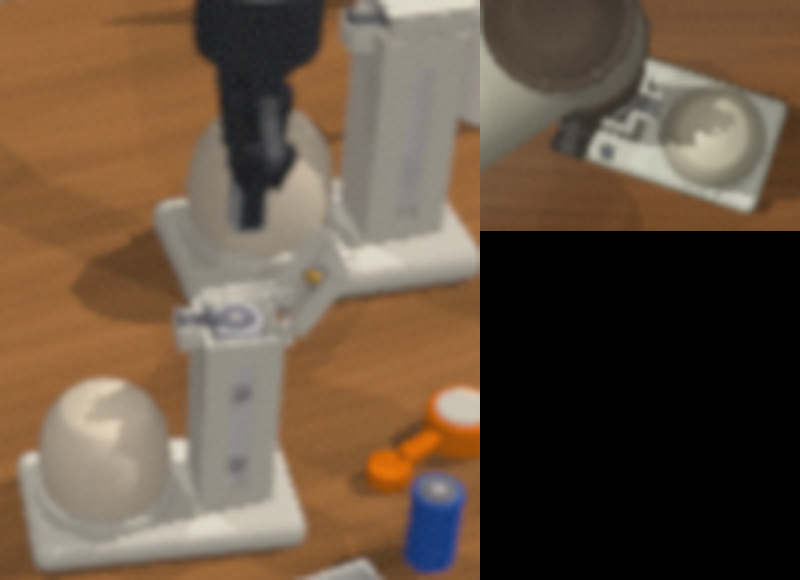

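Call:
step_arm([
  [0,0,-50,0,0,0,1],
  [-40,1,-55,0,0,0,1],
  [-94,1,-55,0,0,0,1],
  [-94,1,-55,0,0,0,1],
  [-94,1,-10,0,0,0,1],
  [-94,1,30,0,0,0,1],
  [-94,1,45,0,0,0,1],
  [-94,1,45,0,0,0,1],
  [-94,1,45,0,0,0,1],
])

```text
time_s: 23.18
tcp_pos: [507.8, 237.9, 184.7]
tcp_rot: [-1.874, 2.517, -0.001]
force: [0.3, -0.4, 0.3]
gripper_width: 0.1
```

```bash
python3 ob.py; python3 pic.py g13; python3 - <<'E'
from h import *
y=np.radians(-16.7);ex=np.array([np.cos(y),np.sin(y)]);ey=np.array([-np.sin(y),np.cos(y)])
p=bot.get_obs()['tcp_pos'];v=p[:2]-[480,144.6];print(v@ex,v@ey)
E
```

```text
23.18 tcp [507.8  237.88 184.67] yaw -106.66 z [ 0.003  0.002 -1.   ] F [ 0.29 -0.44  0.34] w 0.09 j [ 0.73  0.31 -0.22  0.   -1.03 -1.02]
-0.35017333087035657 97.30938728684872
```

View pics/g13.png

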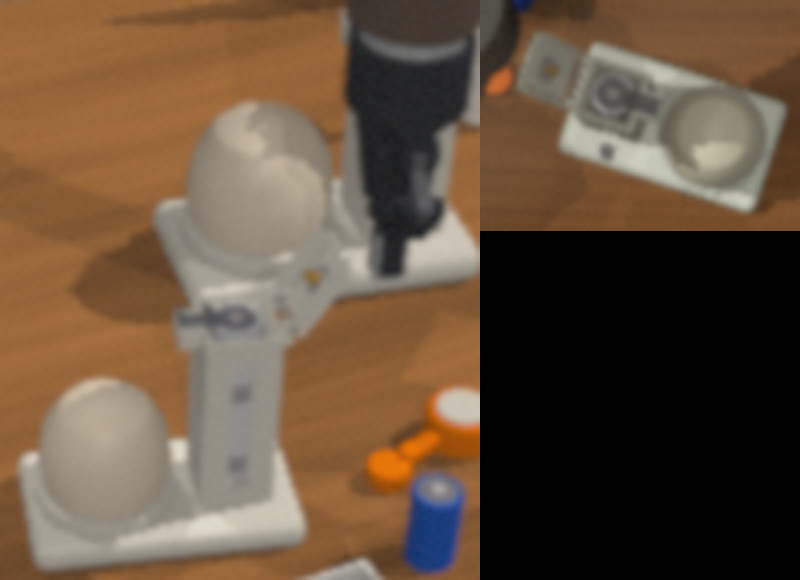

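Call:
step_arm([
  [15,0,0,0,0,0,1],
  [27,0,0,0,0,0,1],
  [37,0,0,0,0,0,1],
  [45,0,0,0,0,0,1],
  [53,0,0,0,0,0,1],
  [61,0,0,0,0,0,1],
  [69,0,0,0,0,0,1],
  [77,0,0,0,0,0,1],
  [85,0,0,0,0,0,1],
  [93,0,0,0,0,0,1],
  [93,0,0,0,0,0,1],
])

```text
time_s: 24.65
tcp_pos: [479.7, 147.5, 182.8]
tcp_rot: [1.874, -2.52, -0.0]
force: [0.2, 0.6, -0.1]
gripper_width: 0.2
```

```bash
python3 ob.py; python3 pic.py g14
```

```text
24.65 tcp [479.67 147.5  182.79] yaw -106.72 z [-0.001 -0.001 -1.   ] F [ 0.19  0.58 -0.13] w 0.18 j [ 0.62  0.22 -0.36 -0.   -0.99 -0.91]
```

View pics/g14.png

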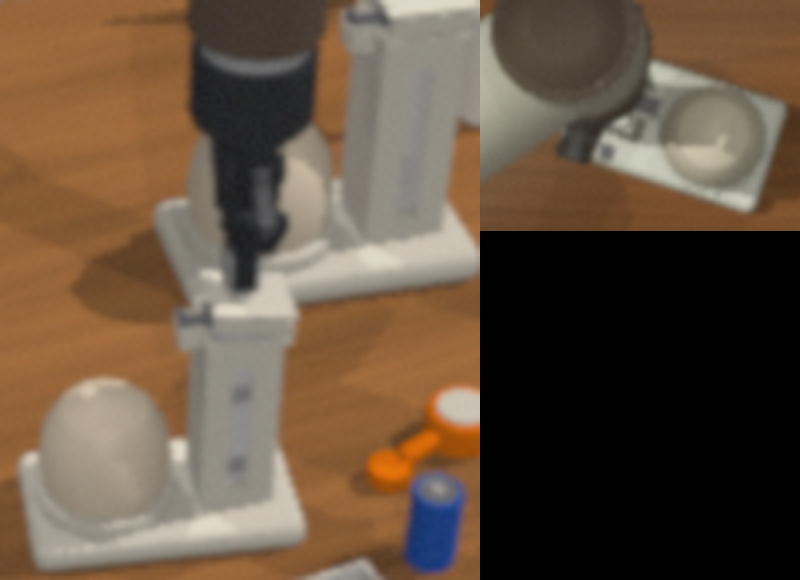

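Nearly shut. I'll move a bit further toward the free edge and press down gently.

Call:
step_arm([
  [8,0,0,0,0,0,1],
  [12,0,2,0,0,0,1],
  [12,0,4,0,0,0,1],
  [12,0,6,0,0,0,1],
  [12,0,7.5,0,0,0,1],
  [12,0,7.5,0,0,0,1],
])

```text
time_s: 25.5
tcp_pos: [476.8, 136.7, 176.9]
tcp_rot: [1.877, -2.519, 0.001]
force: [-3.7, -0.8, 8.2]
gripper_width: 0.3
```

```bash
python3 ob.py
```

```text
25.5 tcp [476.77 136.66 176.88] yaw -106.63 z [ 0.    -0.001 -1.   ] F [-3.71 -0.81  8.16] w 0.35 j [ 0.61  0.22 -0.38  0.   -0.97 -0.9 ]
```

Call:
step_arm([
  [0,0,-3,0,0,0,1],
  [0,0,-10,0,0,0,1],
  [0,0,-40,0,0,0,1],
  [0,0,-90,0,0,0,1],
  [0,-40,-120,0,0,0,1],
  [0,-90,-130,0,0,0,1],
  [0,-140,-130,0,0,0,1],
  [0,-140,-130,0,0,0,1],
  [0,-140,-130,0,0,0,1],
  [0,-140,-130,0,0,0,1],
])

```text
time_s: 26.75
tcp_pos: [610.0, 97.0, 306.1]
tcp_rot: [-1.877, 2.519, -0.0]
force: [-0.8, 1.4, -0.0]
gripper_width: 0.4
```

```bash
python3 ob.py; python3 pic.py g15; python3 - <<'E'
from h import *
y=np.radians(-16.7);ex=np.array([np.cos(y),np.sin(y)]);ey=np.array([-np.sin(y),np.cos(y)])
for c,f in(('scene','s.npy'),('top','t.npy')):
    P=cloud(c,np.load(f));v=P[...,:2]-[480,144.8];s=(abs(v@ex)<19)&(v@ey>-20)&(v@ey<24)&(P[...,2]>150)&(P[...,2]<230)
    q=P[s];B=(v@ey)[s]
    if len(q)>20:
        k=np.polyfit(B,q[:,2],1);print(c,len(q),'slope',k[0],'z0',k[1])
E
```

```text
26.75 tcp [610.02  97.01 306.08] yaw -106.62 z [ 0.  0. -1.] F [-0.78  1.41 -0.03] w 0.44 j [ 0.42  0.33  0.12 -0.   -1.35 -0.71]
scene 152 slope 0.004936124548794306 z0 176.64305110050324
top 212 slope -0.008072105589616926 z0 176.25241771006762
```

View pics/g15.png

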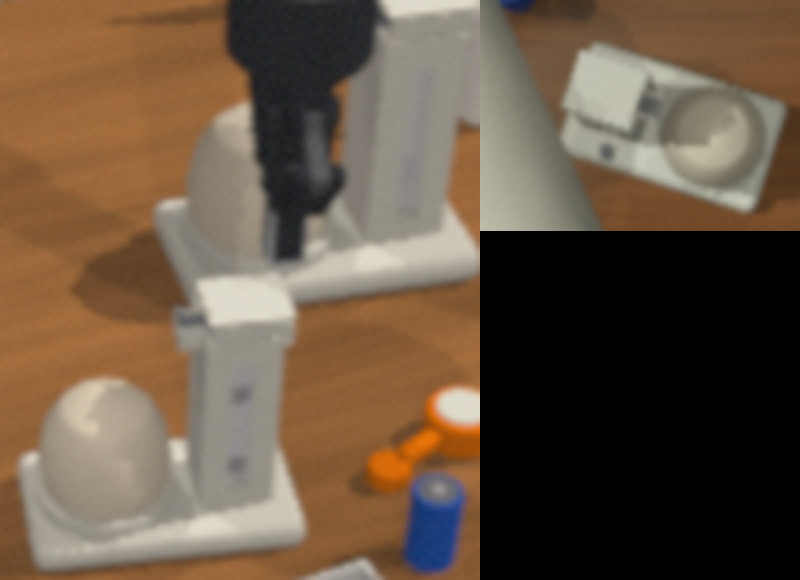

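View pics/raws.png

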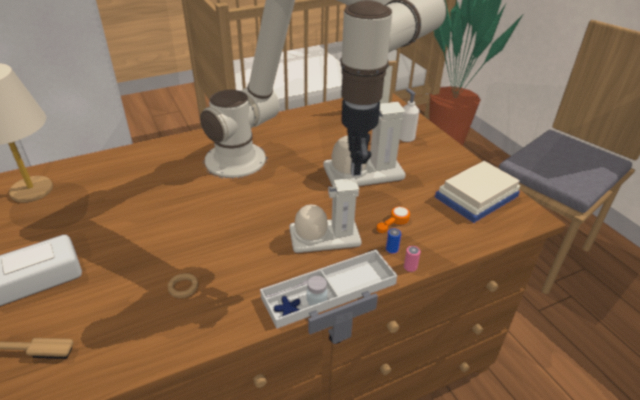

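The lid is level: its slope is below 0.01 rad and its top sits at z ≈ 176.5 (177 expected). The bystanders are unmoved and the arm is clear, so I hand in.

```bash
python3 -c "
from station import bot
print(bot.close_job())"
```

```text
the job is handed in; nothing more can be done
None
```

Both grey batteries from the caddy are in the small night light's column, nubs up, one on the other. I pressed the stack down to its stop (about 16 N). The catch held it and I swung the lid shut. The job is handed in at about 27 s of the 66 s allowed. No verdict is reported.

**Last checks:**
- **Stack:** after I lifted the fingers away, the top battery stayed level with the rim (depth readings about 160–162 mm). Before the press it stood about 13 mm proud. The picture showed the catch out over it.
- **Lid:** level to within 0.01 rad in both cameras, with its top at about 176.5 mm (177 mm expected).
- **Bystanders:** the jar, teether, ring and rattle, and the blue and pink look-alikes, look unmoved in the final picture. I judged this by eye.
- **Arm:** clear of everything when I handed in.

**Disagreements:**
- The two cameras put the column's position 2–4 mm apart. I went by the alignment of the held battery and the contact forces instead, and both batteries went in without trouble.
- While pressing the stack there was a sideways force of about 5 N that I did not explain.

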